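Roll a wire spool up onto its pay-off rollers and tip the drag arm over it

TASK

Load the green wire spool onto the yellow pay-off stand: with your fingertips roll it slowly and gently up the ramp, keeping a finger behind it so that it neither runs ahead nor rolls back, until it has gone over the front roller and sits between the two rollers at the end stop. Then push the upright drag arm over from behind so that its rubber pad comes down on the spool, and leave it so. Do not pinch, lift or carry the spool, and do not move the other things standing about.

Things in the scene. Friction and masses are not known exactly. Their poses are not given: they have to be found in the camera images.
- stand: Yellow sheet-metal pay-off stand, screwed to the bench, base 310 x 100 x 5 mm. Origin: centre of the base's underside; +x along the track uphill, z up. From the origin, in mm: 10 mm high rubber lip at x -149; flat apron, height 5, from x -145 to -75; then the ramp to x +28, height 23. Side rails at y = +/-25 to 30, 12 mm above apron and ramp, up to height 38 beside the rollers.
- front_top (a point): Top of the front roller, in the stand's axes: x 40, height 24 mm. Both rollers are 20 mm in diameter with rubber tyres, axes along y, free to spin; the rear one's axis is 42 mm further uphill and 4 mm higher. A spool on top of the front roller has its axis 31 mm above this point, then drops 4 mm into the seat.
- seat (a point): Where the axis of a spool lies that sits on both rollers: x 58, y 0, height 51 mm in the stand's frame.
- stop_face (a point): Point on the rubber-padded face of the upright end stop plate (51 mm wide, up to height 87 mm, hinge lugs on top to 104), at the seat's height: x 92.5 mm in the stand's frame. A seated spool's rim is about 4 mm short of it.
- spool: Green wire spool with black flanges, 62 mm in diameter, 45 mm wide, 0.15 to 0.31 kg depending on how much wire is left, lying with its axis across the track and starting on the apron; it rolls freely (a steady push of 1 to 3 N takes it up). Origin: centre of one flange's outer face, on the axis; z along the axis.
- spool_mid (a point): Middle of the spool, on its axis (31 mm above the surface it rolls on). Its orientation turns with the spool.
- ramp: Steel ramp plate of the stand, 105 mm long, 51 mm clear between its rails, slope 0.175 rad (10 degrees). Origin: middle of its foot edge, on the running surface; x up the slope, y as the stand's, z square to the slope.
- drag_arm (a joint): Hinge of the drag arm, rad; axis along the stand's y at x 100, height 95 mm. 0: parked, leaning 0.3 rad past upright away from the ramp, held by its weight. Grows as the arm tips towards the ramp; past 0.3 it falls on by itself in about a second (damped) and rests on a seated spool at about 1.9; with no spool it goes on to 2.25. Takes less than 1 N.
- cross_bar (a point): Middle of the black plastic cross bar at the end of the drag arm: 40 mm long along the stand's y, 18 mm in diameter, 78 mm from the hinge. Parked it is at x 123, height 170 mm in the stand's frame. The arm itself is a steel strip 16 x 4 mm.
- red_spool: Red wire spool standing on end beside the stand, 58 mm in diameter, 40 mm high; origin under its centre. Leave alone.
- hex_bolt: Steel hex bolt standing on its head, 20 mm across, 68 mm high; origin under its centre. Leave alone.
- tin: Round brown wax tin, 70 mm in diameter, 30 mm high; origin under its centre. Leave alone.
Mind the look-alikes: they are no part of the job. Several things have the shape of the spool; the one meant has the colours described above.

How it is judged:
By the outcome, as a careful person would: the job done as asked, in the order asked, and still so for the second after the job is handed in, with the robot touching nothing.
It also fails if it takes over 54 s, if anything falls off the work surface, if the arm or the gripper's body presses on something with over 40 N, if the wrist force passes 120 N, or if a joint passes its speed limit or range.

ROBOT

A 7-joint arm with a two-finger parallel gripper is mounted at the origin on a cart in front of the work surface, level with it; the furniture and walls round the work are solid. World frame = base frame: x ahead of the robot, y to its left, z up, the work surface at z = 0. Lengths are in m, angles in rad, forces in N, time in s.
With the tool pointing down it reaches from about 0.425 to 0.975 m from the base axis. Payload 16.7 kg.
Tool frame: the origin (TCP) lies between the finger pads; the fingertips stand 19 mm ahead of it and the grasp point (between the pads) is the TCP; z points along the fingers, y is the line along which they close (so a half turn about z gives the same grasp; the last joint's range is limited). The gripper opens to 85 mm and grips with 20 to 120 N. Pads are 22 mm wide; open, the fingers measure 114 mm over their backs; the gripper's body (76 mm by 85 mm) begins 54 mm behind the grasp point. The pads swing forward as they close: fully open they stand 13 mm farther back than shut.
Start: joints at [-1.46, 0.426, 0.074, 1.606, -0.034, 1.111, -0.067], TCP at [0.173, 0.652, 0.25] pointing down, gripper open.
Joint ranges: [-2.85, 2.85], [-0.5, 2.14], [-1.23, 1.37], [0.21, 2.46], [-1.02, 4.16], [0.16, 2.05], [-2.73, 2.73]. Speed limits (rad/s): [1.89, 1.89, 2.39, 2.39, 3.01, 3.01, 3.01].

INTERFACE

Orientations are given as a unit quaternion [x, y, z, w].
In Python, from workcell import sensors, imaging, job_done gives the robot as it stands.
- The arm moves only by the tool jog_arm, never from a script. Its argument "rows" is text: rows parted by semicolons, each of 6 numbers parted by spaces: the shift along the tool's x, y, z in cm, then the turn, a rotation vector about the tool's x, y, z in rad. In form: tx ty tz wx wy wz; .... A call has 1 to 12 rows; each row shifts and turns the commanded pose from where the row before left it, along the tool's axes as they then stand; what a row does not reach is not made up. A row lasts 1/12 s, in which the tool goes at most 41.7 mm and 7.16 degrees, less where a joint would pass 70% of its speed; a pose out of reach is approached as far as the arm can. A call is refused whole if a number of a shift passes 4.17 or a number of a turn 0.125, either way. A call with a gripper value outside its range is refused whole. "jaw" is the closure, from -1 (fully open) to 1 (shut), set as the call begins (left out, the last holds). The fingers move at their own pace and stop on an object; "force" is the grip in N (left out, the last holds). Time passes only in rows, so rows that do not move let the fingers close. It gives the time, the measured TCP pose, the force, the opening and the grip force at its end, in the units of the state.
- sensors.observe(): the state, without advancing time (a new reading comes with each control period).
- imaging.get_image(name): name is "scene" or "top" or "wrist"; returns a dict with "image" (480x640x3 uint8, red, green, blue), "fx", "fy", "cx", "cy" (pixels), "R" (3x3) and "t" (3): a world point X has camera coordinates R X + t; the wrist camera has in their place "T_tool_cam" (4x4, takes a point from camera to tool coordinates, whose origin is the TCP and whose axes are the flange's). Camera axes: x right, y down, z forward; pixel columns grow to the right and rows downward; lengths in m; the calibration is good to about 2 mm. A picture is of the moment at which its call begins: read the wrist's pose just before it. There is no depth.
- job_done(): hands the job in; it is judged then, once.
The state is a dict: "time_s": time; "q": joint angles; "joint_velocities": joint speeds; "joint_efforts": joint torques, N m; "eef_pos": TCP position; "ee_rot": TCP orientation; "wrist_force": force on the tool from outside, world axes, zero at the start; "torque": the same for the moment, N m; "width": opening from 0.0 (shut) to 1.0 (fully open); "gripper_force": force on a finger pad.
Only numpy, scipy, OpenCV 4.12 (cv2) and the standard library are available. Lean on these libraries where they do the work, as an engineer would, in place of code of your own. Each camera call takes 0.05 s, during which the arm holds its last target. There are 200 camera calls.

## Working session

There is one attempt and no reset: what is moved stays moved. The work goes in short steps, Python scripts to look and compute and a tool call to move; the robot and the scene stay as the last step left them, time stands still between calls to the robot, and variables do not carry over. Pictures are saved under pics/ and viewed, at most 10 in all, crops included, and the job is handed in when it is done.

Besides the shell and the picture viewer there is one more tool, called after ">>>" as a command line: name --argument value ..., lists and objects as JSON in quotes. jog_arm: Moves the arm, as the interface text tells. Its arguments: {"type":"object","properties":{"rows":{"type":"string"},"jaw":{"type":"number"},"force":{"type":"number"}},"required":["rows"]}

```bash
mkdir -p pics
python3 - <<'E'
from workcell import sensors, imaging
import cv2,pickle,numpy as np
s=sensors.observe();print(s)
for n in("scene","top"):
    d=imaging.get_image(n);pickle.dump(d,open(n+".pkl","wb"));cv2.imwrite(f"pics/{n}0.png",d["image"][:,:,::-1])
    print(n,d["fx"],d["cx"],d["cy"],np.round(d["R"],3).tolist(),np.round(d["t"],3), (-np.array(d["R"]).T@d["t"]).round(3))
E
```

```text
{'time_s': 0.0, 'q': array([-1.46048333,  0.42675718,  0.07383624,  1.60666427, -0.03409181,
        1.11075658, -0.06715323]), 'joint_velocities': array([ 3.16164700e-04,  6.88053584e-04,  2.23653621e-03, -6.37352754e-05,
        1.67836384e-03,  1.65428610e-04,  2.60132053e-04]), 'joint_efforts': array([ 5.28313158e-04, -9.49868131e+01,  3.76148298e+00, -4.63498235e+01,
        1.93826726e-02,  1.07059526e-02,  5.66411097e-05]), 'eef_pos': array([0.17332645, 0.65195177, 0.24956807]), 'ee_rot': array([ 1.29575936e-01,  9.91569280e-01, -6.62264882e-04, -3.50323330e-05]), 'wrist_force': array([0.22812411, 0.41903383, 0.87645408]), 'torque': array([0.0205739 , 0.09495258, 0.02744111]), 'gripper_force': 0.0, 'width': 1.0031669199061843}
scene 603.9047972727329 329.19891648711234 241.45530764158812 [[-0.781, -0.624, 0.012], [-0.322, 0.386, -0.864], [0.535, -0.679, -0.503]] [0.447 0.269 0.631] [0.099 0.603 0.545]
top 484.9577468290771 323.45490948116606 243.68462264135368 [[0.007, -1.0, -0.028], [-0.986, -0.002, -0.169], [0.169, 0.028, -0.985]] [0.041 0.552 0.897] [0.392 0.016 0.978]
```

View pics/scene0.png

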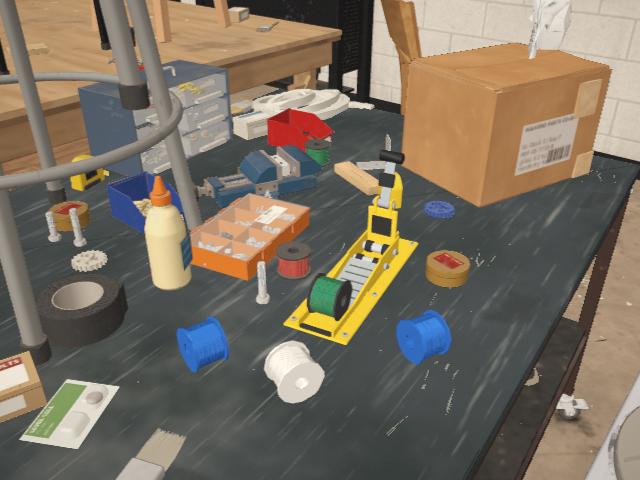

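View pics/top0.png

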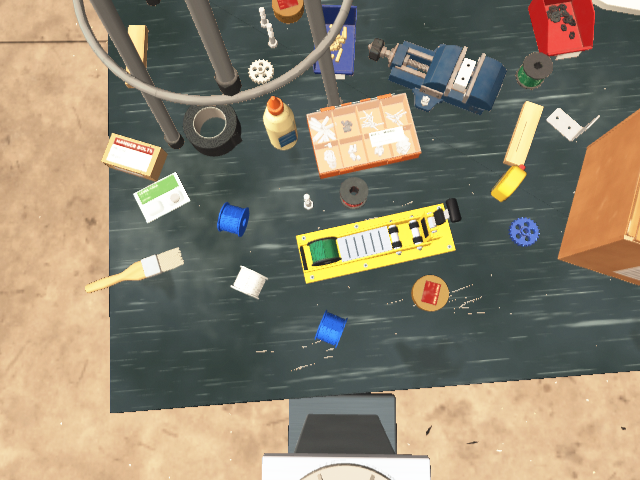

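Look-alikes (top image pixels): green on the stand (322,251), green upright by the red bin (535,70), red (353,192), blue (233,219) and (331,329), white (250,282). The one meant is the green one with black flanges lying on the yellow apron. Next I'll measure it and check it in a crop.

```bash
cat > h.py <<'E'
import cv2,pickle,numpy as np
def ray(d,uv,z):
    uv=np.atleast_2d(uv).astype(float);R=np.array(d["R"]);C=-R.T@d["t"]
    v=np.c_[(uv[:,0]-d["cx"])/d["fx"],(uv[:,1]-d["cy"])/d["fy"],np.ones(len(uv))]@R
    return C+v*((z-C[2])/v[:,2])[:,None]
def proj(d,X):
    c=np.atleast_2d(X)@np.array(d["R"]).T+d["t"];return c[:,:2]/c[:,2:]*[d["fx"],d["fy"]]+[d["cx"],d["cy"]]
def mask(d,lo,hi,box):
    m=cv2.inRange(cv2.cvtColor(d["image"],cv2.COLOR_RGB2HSV),lo,hi);k=np.zeros_like(m);x0,y0,x1,y1=box;k[y0:y1,x0:x1]=1;return m*k
E
python3 - <<'E'
from h import *
for n,yb,gb in(("top",(285,195,470,295),(295,225,350,275)),("scene",(270,160,425,350),(295,260,365,330))):
    d=pickle.load(open(n+".pkl","rb"))
    ys=np.argwhere(mask(d,(22,120,100),(34,255,255),yb))[:,::-1]
    P=ray(d,ys,.005)[:,:2].astype(np.float32);h=cv2.minAreaRect(P)
    hull=cv2.convexHull(ys.astype(np.int32));ap=cv2.approxPolyDP(hull,6,True)[:,0]
    print(n,"rect",h,cv2.boxPoints(h).round(3).tolist());print(" hull px",ap.tolist(),ray(d,ap,.005)[:,:2].round(3).tolist())
    gs=np.argwhere(mask(d,(45,80,30),(90,255,255),gb))[:,::-1]
    r=cv2.minAreaRect(gs.astype(np.float32));print(" green",r,gs.mean(0),ray(d,[r[0]],.036),ray(d,[r[0]],.05))
    x0,y0,x1,y1=yb;c=d["image"][y0-15:y1+10,x0-10:x1+10,::-1]
    c=cv2.resize(c,None,fx=3,fy=3) if n=="top" else cv2.resize(c,None,fx=2.8,fy=2.8)
    cv2.imwrite(f"pics/{n}crop.png",c);print(c.shape)
d=pickle.load(open("top.pkl","rb"))
print("redspool,tin,bolt",ray(d,[(353,192),(430,293),(307,202)],.03).round(3).tolist())
E
```

```text
top rect ((0.5615863800048828, -0.0600443035364151), (0.10084418207406998, 0.31047701835632324), 12.860796928405762) [[0.4779999852180481, 0.07999999821186066], [0.546999990940094, -0.22300000488758087], [0.6449999809265137, -0.20000000298023224], [0.5759999752044678, 0.10300000011920929]]
 hull px [[455, 249], [306, 283], [296, 236], [443, 203]] [[0.548, -0.221], [0.478, 0.079], [0.575, 0.101], [0.644, -0.2]]
 green ((323.1877746582031, 249.2886199951172), (20.012014389038086, 26.45106315612793), 76.60750579833984) [323.25548902 249.46706587] [[0.54221049 0.04392302 0.036     ]] [[0.53997937 0.04351413 0.05      ]]
(375, 615, 3)
scene rect ((0.6071611046791077, -0.19135749340057373), (0.13254204392433167, 0.5988355278968811), 18.791168212890625) [[0.4480000138282776, 0.07100000232458115], [0.640999972820282, -0.4959999918937683], [0.765999972820282, -0.453000009059906], [0.5730000138282776, 0.11299999803304672]]
 hull px [[396, 172], [418, 244], [342, 344], [284, 325], [378, 186]] [[0.75, -0.459], [0.546, -0.218], [0.484, 0.083], [0.574, 0.103], [0.739, -0.373]]
 green ((324.23724365234375, 294.893310546875), (26.80579948425293, 36.68162155151367), 16.389541625976562) [324.16919487 294.73628938] [[0.54880036 0.04231957 0.036     ]] [[0.53641513 0.0577621  0.05      ]]
(602, 490, 3)
redspool,tin,bolt [[0.66, -0.015, 0.03], [0.458, -0.164, 0.03], [0.64, 0.077, 0.03]]
```

View pics/scenecrop.png

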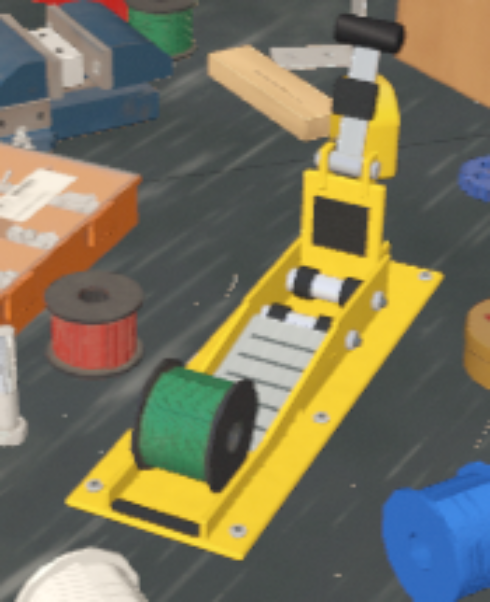

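View pics/topcrop.png

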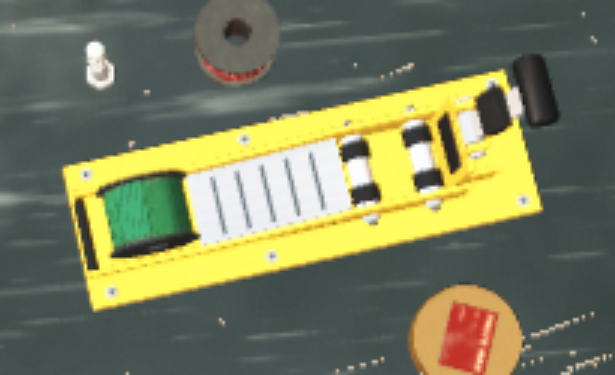

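The crops show the green spool with black flanges on the apron at the ramp's foot, scene crop ~(195,425), with the drag-arm bar at (370,33). Both views give matching base corners and a size of 310 x 101 mm. So the stand centre is (0.562, -0.060) and uphill is azimuth -77.1°. The spool is at stand x of about -106 mm. I'll turn the tool so its -x points uphill, then fly over.

>>> jog_arm --rows "0 0 0 0 0 0.1207; 0 0 0 0 0 0.1207; 0 0 0 0 0 0.1207; 0 0 0 0 0 0.1207; 0 0 0 0 0 0.1207; 0 0 0 0 0 0.1207; 0 0 0 0 0 0.1207; 0 0 0 0 0 0.1207; 0 0 0 0 0 0.1207; -2 0.7 0 0 0 0; -3 1.1 0 0 0 0; -3 1.1 0 0 0 0" --jaw 0.53 --force 20

```text
time_s: 1.1
eef_pos: [0.2192, 0.58, 0.2495]
ee_rot: [0.623, 0.782, -0.0, 0.0]
wrist_force: [0.7, 0.6, 0.0]
width: 0.236
gripper_force: 0.0
```

>>> jog_arm --rows "-3 1.1 0 0 0 0; -3 1.1 0 0 0 0; -3 1.1 0 0 0 0; -3 1.1 0 0 0 0; -3 1.1 0 0 0 0; -3 1.1 0 0 0 0; -3 1.1 0 0 0 0; -3 1.1 0 0 0 0; -3 1.1 0 0 0 0; -3 1.1 0 0 0 0; -3 1.1 0 0 0 0; -3 1.1 0 0 0 0"

```text
time_s: 2.1
eef_pos: [0.4288, 0.2577, 0.2502]
ee_rot: [0.623, 0.782, -0.0, -0.0]
wrist_force: [0.5, 0.1, 0.5]
width: 0.235
gripper_force: 0.0
```

>>> jog_arm --rows "-3 1 0 0 0 0; -3 1 0 0 0 0; -3 1 0 0 0 0; -3 1 0 0 0 0; -2 0.7 0 0 0 0; 0 0 0 0 0 0; 0 0 0 0 0 0; 0 0 0 0 0 0"

```text
time_s: 2.77
eef_pos: [0.505, 0.1336, 0.2501]
ee_rot: [0.623, 0.782, -0.0, -0.0]
wrist_force: [-0.1, 0.0, -0.1]
width: 0.231
gripper_force: 0.0
```

```bash
cat >> h.py <<'E'
C0=np.array([.5616,-.0600]);U=np.array([.2226,-.975]);U/=np.linalg.norm(U);V=np.array([-U[1],U[0]])
def stand(p): q=np.array(p[:2])-C0;return [round(1000*float(a),1) for a in(q@U,q@V,p[2])]
def tcp():
    from workcell import sensors
    from scipy.spatial.transform import Rotation as Ro
    s=sensors.observe();M=Ro.from_quat(s["ee_rot"]).as_matrix()
    print("t",round(s["time_s"],2),"tcp stand mm",stand(s["eef_pos"]),"tool x in stand",(M[:2,0]@U).round(4),(M[:2,0]@V).round(4),"zdir",M[:,2].round(3),"F",s["wrist_force"].round(1))
def spool(n,name=None):
    from workcell import imaging
    d=imaging.get_image(n)
    if name: cv2.imwrite(name,d["image"][:,:,::-1])
    return d
E
python3 - <<'E'
from h import *
tcp();d=spool("wrist","pics/wrist1.png")
E
```

```text
t 2.77 tcp stand mm [-201.3, -12.0, 250.1] tool x in stand -1.0 -0.0004 zdir [-0.001 -0.    -1.   ] F [-0.1  0.  -0.1]
```

View pics/wrist1.png

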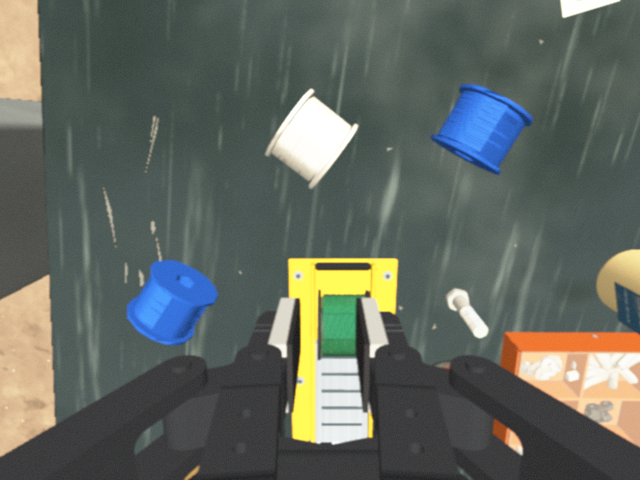

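The wrist view shows the green spool at (339,325) and the lip at (342,265), both in line with the tool. Nothing blocks the descent behind the spool; the white spool at (312,138) is farther back.

>>> jog_arm --rows "-1.9 0.65 0 0 0 0; -1.9 0.65 0 0 0 0; 0 0 2.5 0 0 0; 0 0 3 0 0 0; 0 0 3 0 0 0; 0 0 3 0 0 0; 0 0 3 0 0 0; 0 0 2.5 0 0 0; 0 0 2 0 0 0; 0 0 1.4 0 0 0; 0 0 0 0 0 0; 0 0 0 0 0 0"

```text
time_s: 3.82
eef_pos: [0.526, 0.0997, 0.0461]
ee_rot: [0.623, 0.782, -0.001, -0.0]
wrist_force: [-0.1, -0.5, 0.2]
width: 0.233
gripper_force: 0.0
```

Run:
```python
from h import *
tcp();d=spool("scene","pics/a.png")
cv2.imwrite("pics/scene2.png",cv2.resize(d["image"][130:370,240:480,::-1],None,fx=2.5,fy=2.5))
d=spool("top","pics/b.png")
g=np.argwhere(mask(d,(45,80,30),(90,255,255),(295,225,350,275)))[:,::-1].astype(np.float32)
if len(g)>9:r=cv2.minAreaRect(g);print(r,stand(ray(d,[r[0]],.05)[0]))
```

```text
t 3.82 tcp stand mm [-163.6, 0.8, 46.1] tool x in stand -1.0 -0.0012 zdir [-0.001 -0.    -1.   ] F [-0.1 -0.5  0.2]
((323.12017822265625, 249.30471801757812), (20.012014389038086, 26.590036392211914), 76.60750579833984) [-105.9, 2.0, 50.0]
```

View pics/scene2.png

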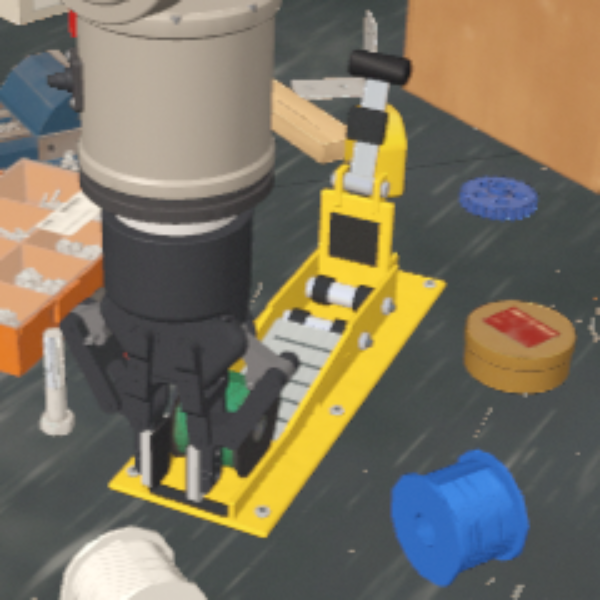

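The scene crop shows both fingertips just behind the spool, at (150,470) and (195,480), and over the apron. Next I'll close the gap gently and start rolling.

>>> jog_arm --rows "-0.25 0 0 0 0 0; -0.25 0 0 0 0 0; -0.25 0 0 0 0 0; -0.2 0 0 0 0 0; -0.15 0 0 0 0 0; -0.1 0 0 0 0 0; -0.1 0 0 0 0 0; -0.1 0 0 0 0 0; -0.1 0 0 0 0 0; -0.1 0 0 0 0 0; -0.15 0 0 0 0 0; -0.15 0 0 0 0 0"

```text
time_s: 4.92
eef_pos: [0.5307, 0.0804, 0.0463]
ee_rot: [0.623, 0.782, -0.0, -0.0]
wrist_force: [-0.6, 1.2, 0.2]
width: 0.237
gripper_force: 0.0
```

>>> jog_arm --rows "-0.2 0 0 0 0 0; -0.2 0 0 0 0 0; -0.2 0 0 0 0 0; -0.2 0 0 0 0 0; -0.2 0 0 0 0 0; -0.2 0 0 0 0 0; -0.2 0 0 0 0 0; -0.2 0 0 0 0 0; -0.2 0 0 0 0 0; -0.2 0 0 0 0 0; -0.2 0 -0.01 0 0 0; -0.2 0 -0.02 0 0 0"

```text
time_s: 5.92
eef_pos: [0.5361, 0.0569, 0.0466]
ee_rot: [0.623, 0.782, -0.0, -0.0]
wrist_force: [-0.3, 0.9, 0.5]
width: 0.236
gripper_force: 0.0
```

```bash
cat >> h.py <<'E'
def where():
    d=spool("top","pics/b.png")
    g=np.argwhere(mask(d,(45,80,30),(90,255,255),(295,205,450,280)))[:,::-1].astype(np.float32)
    if len(g)>9:r=cv2.minAreaRect(g);print(len(g),r,stand(ray(d,[r[0]],.055)[0]))
E
python3 -c "
from h import *
tcp();where()"
```

```text
t 5.92 tcp stand mm [-119.7, 1.2, 46.6] tool x in stand -1.0 -0.0002 zdir [-0. -0. -1.] F [-0.3  0.9  0.5]
77 ((347.5, 245.5), (17.0, 7.0), 90.0) [-58.4, -1.9, 55.0]
```

>>> jog_arm --rows "-0.25 0 -0.045 0 0 0; -0.25 0 -0.045 0 0 0; -0.25 0 -0.045 0 0 0; -0.25 0 -0.045 0 0 0; -0.25 0 -0.045 0 0 0; -0.25 0 -0.045 0 0 0; -0.25 0 -0.045 0 0 0; -0.25 0 -0.045 0 0 0; -0.25 0 -0.045 0 0 0; -0.25 0 -0.045 0 0 0; -0.25 0 -0.045 0 0 0; -0.25 0 -0.045 0 0 0"

```text
time_s: 6.97
eef_pos: [0.5428, 0.0277, 0.0521]
ee_rot: [0.623, 0.782, -0.0, -0.0]
wrist_force: [-1.0, 0.4, 0.2]
width: 0.236
gripper_force: 0.4
```

>>> jog_arm --rows "-0.25 0 -0.045 0 0 0; -0.25 0 -0.045 0 0 0; -0.25 0 -0.045 0 0 0; -0.25 0 -0.045 0 0 0; -0.25 0 -0.045 0 0 0; -0.25 0 -0.045 0 0 0; -0.25 0 -0.045 0 0 0; -0.25 0 -0.045 0 0 0; -0.25 0 -0.045 0 0 0; -0.25 0 -0.045 0 0 0; -0.25 0 -0.045 0 0 0; -0.25 0 -0.045 0 0 0"

```text
time_s: 7.97
eef_pos: [0.5495, -0.0016, 0.0575]
ee_rot: [0.623, 0.782, -0.0, -0.0]
wrist_force: [0.1, 0.6, 0.8]
width: 0.235
gripper_force: 0.4
```

Run:
```python
from h import *
tcp();where();d=spool("scene","pics/c.png")
cv2.imwrite("pics/scene3.png",cv2.resize(d["image"][130:370,240:480,::-1],None,fx=2.5,fy=2.5))
```

```text
t 7.97 tcp stand mm [-59.7, 1.2, 57.5] tool x in stand -1.0 -0.0002 zdir [-0.  0. -1.] F [0.1 0.6 0.8]
```

View pics/scene3.png

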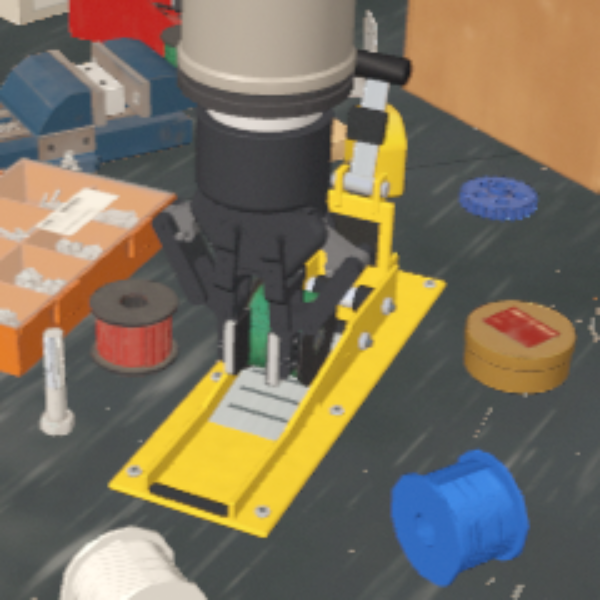

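The scene crop shows the spool on the ramp with both fingers right behind it, green at (260,330). It is straight and clear of the other things. Continue slower towards the crest.

>>> jog_arm --rows "-0.25 0 -0.045 0 0 0; -0.25 0 -0.045 0 0 0; -0.25 0 -0.045 0 0 0; -0.25 0 -0.045 0 0 0; -0.25 0 -0.045 0 0 0; -0.25 0 -0.045 0 0 0; -0.25 0 -0.045 0 0 0; -0.25 0 -0.045 0 0 0; -0.25 0 -0.045 0 0 0; -0.25 0 -0.045 0 0 0; -0.25 0 -0.045 0 0 0; -0.25 0 -0.045 0 0 0"

```text
time_s: 9.07
eef_pos: [0.5562, -0.0309, 0.0628]
ee_rot: [0.623, 0.782, -0.0, -0.0]
wrist_force: [-0.9, 1.1, -0.1]
width: 0.233
gripper_force: 0.4
```

>>> jog_arm --rows "-0.2 0 -0.03 0 0 0; -0.2 0 -0.03 0 0 0; -0.2 0 -0.03 0 0 0; -0.2 0 -0.03 0 0 0; -0.2 0 -0.03 0 0 0; -0.15 0 -0.02 0 0 0; -0.15 0 -0.02 0 0 0; -0.15 0 -0.02 0 0 0; -0.15 0 0 0 0 0; -0.15 0 0 0 0 0; -0.1 0 0 0 0 0; -0.1 0 0 0 0 0"

```text
time_s: 10.07
eef_pos: [0.5605, -0.0498, 0.0649]
ee_rot: [0.623, 0.782, -0.0, 0.0]
wrist_force: [-0.3, 0.5, -0.1]
width: 0.233
gripper_force: 0.3
```

```bash
python3 -c "
from h import *
tcp()"
```

```text
t 10.07 tcp stand mm [-10.2, 1.2, 64.9] tool x in stand -1.0 -0.0001 zdir [-0. -0. -1.] F [-0.3  0.5 -0.1]
```

>>> jog_arm --rows "-0.1 0 0 0 0 0; -0.1 0 0 0 0 0; -0.1 0 0 0 0 0; -0.1 0 0 0 0 0; -0.1 0 0 0 0 0; -0.1 0 0 0 0 0; -0.1 0 0 0 0 0; -0.1 0 0 0 0 0; -0.1 0 0 0 0 0; -0.1 0 0 0 0 0; -0.1 0 0 0 0 0; -0.1 0 0 0 0 0"

```text
time_s: 11.07
eef_pos: [0.5632, -0.0614, 0.0649]
ee_rot: [0.623, 0.782, -0.0, 0.0]
wrist_force: [0.8, -0.5, 0.8]
width: 0.238
gripper_force: 0.0
```

>>> jog_arm --rows "-0.1 0 0 0 0 0; -0.1 0 0 0 0 0; -0.1 0 0 0 0 0; -0.1 0 0 0 0 0; -0.1 0 0 0 0 0; -0.1 0 0 0 0 0; -0.1 0 0 0 0 0; -0.1 0 0 0 0 0; -0.1 0 0 0 0 0; -0.1 0 0 0 0 0; -0.1 0 0 0 0 0; -0.1 0 0 0 0 0"

```text
time_s: 12.07
eef_pos: [0.5658, -0.0731, 0.0649]
ee_rot: [0.623, 0.782, -0.0, -0.0]
wrist_force: [0.6, 1.0, -0.0]
width: 0.235
gripper_force: 0.0
```

Run:
```python
from h import *
tcp();d=spool("scene","pics/d.png")
cv2.imwrite("pics/scene4.png",cv2.resize(d["image"][130:370,240:480,::-1],None,fx=2.5,fy=2.5))
```

```text
t 12.07 tcp stand mm [13.7, 1.2, 64.9] tool x in stand -1.0 -0.0002 zdir [-0. -0. -1.] F [ 0.6  1.  -0. ]
```

View pics/scene4.png

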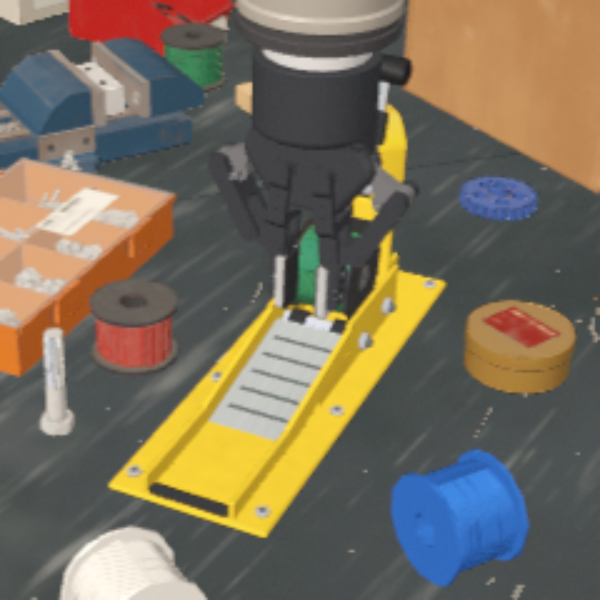

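The front roller is visible again below the fingers at (315,322), and the spool stands ahead of it with no contact force. I'll back off gently, rise and check the seat.

>>> jog_arm --rows "0.2 0 0 0 0 0; 0.3 0 0 0 0 0; 0.5 0 0 0 0 0; 1 0 0 0 0 0; 1 0 0 0 0 0; 0 0 -1.5 0 0 0; 0 0 -3 0 0 0; 0 0 -3 0 0 0; 0 0 -3 0 0 0; 0 0 -3 0 0 0; 0 0 -2.5 0 0 0; 4 0 0 0 0 0"

```text
time_s: 13.12
eef_pos: [0.5528, -0.0098, 0.23]
ee_rot: [0.626, 0.78, 0.002, 0.003]
wrist_force: [1.6, 0.2, -0.7]
width: 0.236
gripper_force: 0.0
```

>>> jog_arm --rows "4 0 0 0 0 0; 3 0 0 0 0 0; 0 0 0 0 0 0; 0 0 0 0 0 0"

```text
time_s: 13.45
eef_pos: [0.5339, 0.0664, 0.2249]
ee_rot: [0.622, 0.783, 0.0, -0.0]
wrist_force: [-1.0, -0.3, 0.3]
width: 0.235
gripper_force: 0.0
```

Run:
```python
from h import *
tcp();d=spool("scene","pics/d.png");e=spool("top")
a=cv2.resize(d["image"][130:350,260:440,::-1],None,fx=2.2,fy=2.2);b=cv2.resize(e["image"][180:300,285:465,::-1],None,fx=2.2,fy=2.2)
o=np.zeros((490,800,3),np.uint8);o[:484,:396]=a;o[:264,400:796]=b;cv2.imwrite("pics/seat.png",o)
g=np.argwhere(mask(e,(45,80,30),(90,255,255),(285,180,465,300)))[:,::-1].astype(np.float32)
if len(g)>9:r=cv2.minAreaRect(g);print(r,stand(ray(e,[r[0]],.07)[0]))
g=np.argwhere(mask(d,(45,80,30),(90,255,255),(330,200,420,300)))[:,::-1].astype(np.float32)
print(g.mean(0))
q=lambda x,y,z:np.r_[C0+U*x+V*y,z]
print("expected seat px",proj(d,q(.058,0,.051)),proj(e,q(.058,0,.051)),proj(d,q(.123,0,.170)),proj(e,q(.123,0,.170)))
```

```text
t 13.45 tcp stand mm [-129.4, 1.1, 224.9] tool x in stand -1.0 -0.0048 zdir [-0.     0.001 -1.   ] F [-1.  -0.3  0.3]
((405.1521911621094, 229.91677856445312), (19.773048400878906, 27.68227195739746), 75.37911987304688) [54.2, 0.8, 70.0]
[368.69507 235.92825]
expected seat px [[373.12803153 238.4009509 ]] [[405.80343845 231.8333747 ]] [[391.81096727 157.21963985]] [[452.87782226 210.01719282]]
```

View pics/seat.png

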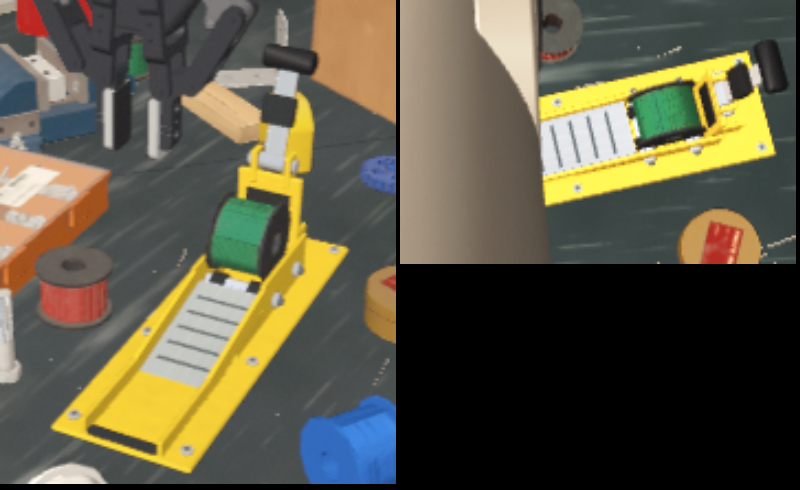

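The crop shows the spool between the rollers just short of the end-stop pad, at (248,235) left and (668,112) right. It measures x about 54–58 and y about 1 mm. Now I'll go over the arm to its rear side.

>>> jog_arm --rows "0 0 -1.5 0 0 0; 0 0 -2 0 0 0; -2 0 0 0 0 0; -3.1 0 0 0 0 0; -3.1 0 0 0 0 0; -3.1 0 0 0 0 0; -3.1 0 0 0 0 0; -3.1 0 0 0 0 0; -3.1 0 0 0 0 0; -3.1 0 0 0 0 0; -3.1 0 0 0 0 0; -3.1 0 0 0 0 0"

```text
time_s: 14.55
eef_pos: [0.6008, -0.2309, 0.2598]
ee_rot: [0.624, 0.781, -0.0, 0.0]
wrist_force: [0.2, 0.4, 1.1]
width: 0.235
gripper_force: 0.0
```

>>> jog_arm --rows "-1.4 0 0 0 0 0; 0 0 0 0 0 0; 0 0 0 0 0 0"

```text
time_s: 14.8
eef_pos: [0.6036, -0.2437, 0.2596]
ee_rot: [0.625, 0.781, -0.001, -0.0]
wrist_force: [0.7, 0.1, -0.7]
width: 0.234
gripper_force: 0.0
```

```bash
python3 -c "
from h import *
tcp()"
```

```text
t 14.8 tcp stand mm [188.4, 0.1, 259.6] tool x in stand -1.0 0.0033 zdir [-0.001 -0.001 -1.   ] F [ 0.7  0.1 -0.7]
```

>>> jog_arm --rows "0 0 2 0 0 0; 0 0 2.5 0 0 0; 0 0 2.3 0 0 0; 0 0 1.5 0 0 0; 1 0 0 0 0 0; 1 0 0 0 0 0; 0.9 0 0 0 0 0; 0.5 0 0 0 0 0; 0.3 0 0 0 0 0; 0.2 0 0 0 0 0; 0.2 0 0 0 0 0; 0.2 0 0 0 0 0"

```text
time_s: 15.8
eef_pos: [0.5948, -0.1998, 0.1773]
ee_rot: [0.623, 0.782, 0.0, 0.0]
wrist_force: [-0.4, -0.2, -0.1]
width: 0.233
gripper_force: 0.1
```

>>> jog_arm --rows "0.25 0 0 0 0 0; 0.25 0 0 0 0 0; 0.25 0 0 0 0 0; 0.25 0 0 0 0 0; 0.25 0 0 0 0 0; 0.25 0 0 0 0 0; 0.25 0 0 0 0 0; 0.25 0 0 0 0 0; 0.25 0 0 0 0 0; 0.25 0 0 0 0 0; 0.25 0 0 0 0 0; 0.25 0 0 0 0 0"

```text
time_s: 16.8
eef_pos: [0.5881, -0.1703, 0.1769]
ee_rot: [0.623, 0.782, -0.0, 0.0]
wrist_force: [-0.8, -0.3, -0.7]
width: 0.235
gripper_force: 0.0
```

```bash
python3 -c "
from h import *
tcp()"
```

```text
t 16.8 tcp stand mm [113.4, 1.3, 176.9] tool x in stand -1.0 -0.0002 zdir [-0. -0. -1.] F [-0.8 -0.3 -0.7]
```

>>> jog_arm --rows "0.2 0 0 0 0 0; 0.2 0 0 0 0 0; 0.2 0 0 0 0 0; 0.2 0 0 0 0 0; 0 0 0 0 0 0; 0 0 0 0 0 0; 0 0 0 0 0 0; 0 0 0 0 0 0; 0 0 0 0 0 0; 0 0 0 0 0 0; 0 0 0 0 0 0; 0 0 0 0 0 0"

```text
time_s: 17.8
eef_pos: [0.5863, -0.1628, 0.1769]
ee_rot: [0.623, 0.782, -0.0, 0.0]
wrist_force: [-0.1, -0.7, -0.5]
width: 0.236
gripper_force: 0.0
```

>>> jog_arm --rows "-0.5 0 0 0 0 0; -1.5 0 0 0 0 0; -2 0 0 0 0 0; -2 0 0 0 0 0; 0 0 -2 0 0 0; 0 0 -3 0 0 0; 0 0 -3 0 0 0; 0 0 -2 0 0 0; 0 0 0 0 0 0; 0 0 0 0 0 0; 0 0 0 0 0 0; 0 0 0 0 0 0"

```text
time_s: 18.8
eef_pos: [0.5993, -0.2211, 0.2759]
ee_rot: [0.623, 0.782, -0.0, -0.001]
wrist_force: [-0.3, -0.5, 0.3]
width: 0.233
gripper_force: 0.0
```

Run:
```python
from h import *
tcp();d=spool("scene","pics/e.png");e=spool("top")
a=cv2.resize(d["image"][130:350,260:440,::-1],None,fx=2.2,fy=2.2);b=cv2.resize(e["image"][180:300,285:465,::-1],None,fx=2.2,fy=2.2)
o=np.zeros((490,800,3),np.uint8);o[:484,:396]=a;o[:264,400:796]=b;cv2.imwrite("pics/end.png",o)
t=1.6;hx,hz=.1,.095
for th in(1.9,2.25):
    x=hx+.078*np.sin(.3-th);z=hz+.078*np.cos(.3-th);print(th,proj(d,np.r_[C0+U*x,z])*2.2-np.array([260,130])*2.2)
```

```text
t 18.8 tcp stand mm [165.4, 0.9, 275.9] tool x in stand -1.0 -0.0002 zdir [-0.002  0.    -1.   ] F [-0.3 -0.5  0.3]
1.9 [[232.56831619 210.03916511]]
2.25 [[233.95751508 239.07857086]]
```

View pics/end.png

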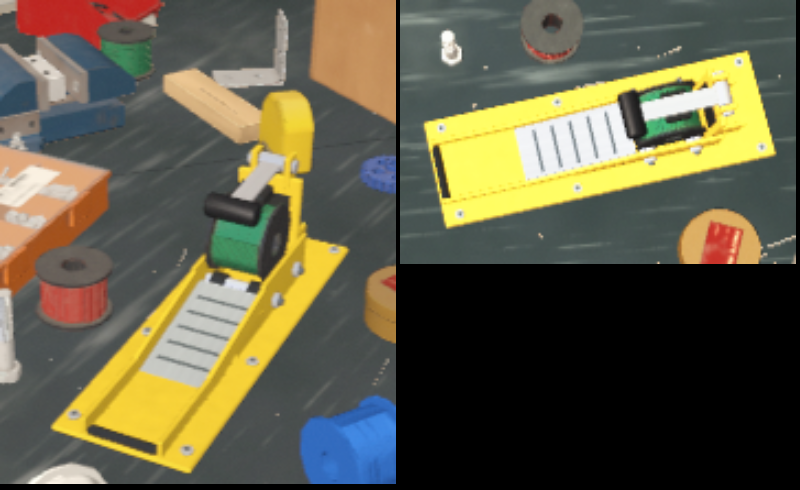

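The bar is at (232,207), where a joint angle of 1.9 predicts (233,210). So the pad rests on the seated spool, nothing else has moved and the robot is clear.

```bash
python3 -c "
from workcell import job_done
print(job_done())"
```

```text
the job is handed in; nothing more can be done
None
```

The green spool is seated between the two rollers at the end stop, the drag arm's pad is resting on it, and I handed the job in at about 19 s, well inside the 54 s limit; no verdict was returned.

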